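Park the shuttle with the open C spacer on its guide rod

ROBOT

A 6-joint arm with a two-finger parallel gripper is mounted at the origin on the work surface. World frame = base frame: x ahead of the robot, y to its left, z up, the work surface at z = 0. Lengths are in mm, angles in degrees, forces in N, time in s.
With the tool pointing down it reaches from about 300 to 850 mm from the base axis. Payload 4.2 kg.
Tool frame: the origin (TCP) lies at the centre of the arm's flange, where the gripper is bolted on; the fingertips stand 191 mm ahead of it and the grasp point (between the pads) lies 172 mm ahead of it; y points along the fingers, x is the direction in which the jaws open and shut, and the axes are right-handed (so a half turn about y gives the same grasp; the last joint's range is limited). The gripper opens to 91 mm and grips with 3 to 60 N. Pads are 32 mm wide; open, the fingers measure 118 mm over their backs; the gripper's body (76 mm by 178 mm) begins 60 mm behind the grasp point.
Start: joints at [71.62, 18.312, 89.639, -0, 72.044, -1.146], TCP at [170.36, 549.181, 404.776] pointing down, gripper open.
Joint ranges: [-177.97, 177.97], [-48.28, 115.42], [12.27, 149.76], [-77.06, 257.06], [2.81, 150.46], [-146.56, 146.56]. Speed limits (degrees/s): [147.25, 147.25, 180, 180, 180, 180].

INTERFACE

Orientations are given as [roll, pitch, yaw] about the fixed x, y, z axes, in that order (R = Rz(yaw) Ry(pitch) Rx(roll)).
In Python, from workcell import env gives the robot as it stands.
- The arm moves only by the tool carry_out, never from a script. Its argument "increments" is a list of rows, each a list of 3 entries, a list of its own where there are three numbers: the turn, a rotation vector about the tool's x, y, z in rad, then the shift along the tool's x, y, z in mm, then the closure, from 0 (fully open) to 1 (shut). In form: [[[wx, wy, wz], [dx, dy, dz], claw], ...]. A call has 1 to 10 rows; each row is the pose to reach, as a shift and turn from the pose commanded when the call began, along the tool's axes at that moment; what a row does not reach only later rows make up. A row lasts 1/12 s, in which the tool goes at most 41.7 mm and 7.16 degrees, less where a joint would pass 70% of its speed; a pose out of reach is approached as far as the arm can. A call with a gripper value outside its range is refused whole. The fingers move at their own pace and stop on an object; "force" is the grip in N (left out, the last holds). Time passes only in rows, so rows that repeat a pose let the fingers close. It gives the time, the measured TCP pose, the force and the opening at its end, in the units of the state.
- env.state(): the state, without advancing time (a new reading comes with each control period).
- env.grab_frame(name): name is "scene" or "top"; returns a dict with "frame" (384x512x3 uint8, blue, green, red), "z_map" (384x512 float32, mm along the optical axis (not along the pixel's ray), 0 where there is no reading), "camera_matrix" (3x3 intrinsics, pixels), "rvec" (rotation vector, rad) and "tvec" (3), from world to camera coordinates, as OpenCV has them. Camera axes: x right, y down, z forward; pixel columns grow to the right and rows downward; lengths in mm; the calibration is good to about 2 mm. A picture is of the moment at which its call begins.
- env.job_done(): hands the job in, once; it reports no verdict.
The state is a dict: "time_s": time; "qpos": joint angles; "qvel": joint speeds; "effort": joint torques, N m; "ee_pos": TCP position; "ee_rot": TCP orientation; "force": force on the tool from outside, world axes, zero at the start; "torque": the same for the moment, N m; "gripper_width": finger opening in mm.
Only numpy, scipy, OpenCV 4.12 (cv2) and the standard library are available. Lean on these libraries where they do the work, as an engineer would, in place of code of your own. Each camera call takes 0.05 s, during which the arm holds its last target. There are 200 camera calls.

TASK

Park the rack loader's shuttle for transport: take the orange open C-shaped spacer from its caddy, pass it down over the guide rod through its gap (it only goes on at the rod's narrow brass neck, which you must find by light feel), then slide it along the rod so that the spacer itself pushes the blue shuttle fully home against the end block. Let go with the spacer left on the rod, handle up, against the shuttle; do it gently, well under 25 N of contact force, keep the fingers themselves off the rod and shuttle, and leave the grey closed ring and everything else where they are.

Things in the scene. Friction and masses are not known exactly. Their poses are not given: they have to be found in the camera images.
- spacer_grip (a point): Centre of the handle plate of the loose orange plastic spacer (about 80 g), standing handle up in the black caddy next to a grey closed ring of like outline (which is in which place varies). Plate 26 mm wide (point x), 14 mm thick (point y), 34 mm tall (z, up). Grasp it across the 14 mm thickness, fingers closing along point y. The part is the same turned half round about z.
- spacer_bore (a point): Centre of the spacer's bore, 42 mm below the handle centre, same axes. The bore runs along y. C ring below the handle: 14 mm thick along y, bore radius 12, outer radius 20 mm, joined to the handle by a 14 mm stem. Its gap faces straight down (-z): 12.3 mm wide at the bore, flaring to 24 mm at the outer tips, which lie 16.5 mm below this point.
- spacer: The orange spacer as a whole; origin 58.5 mm below its handle centre, level with its lower tips, same axes.
- rod_mid (a point): Point on the axis of the horizontal steel guide rod (20 mm diameter), mid-way between its two black end blocks, at rest; 90 mm above the table. y along the rod, from the neck end (-y) to the shuttle and its home end (+y); z up. A spacer captive on the thick part and let go hangs with its bore centre 2 to 3 mm below the rod axis.
- neck_zone (a point): Point on the rod axis 60 mm to -y of rod_mid, same axes. The brass neck (10 mm diameter, 18 mm long, square shoulders) has its centre within 12 mm of this point along y; exactly where is not measured: find it by feel or eye. On it the spacer goes down freely; with its bore centre at axis height (+-2 mm) it slides along y onto the thick part, where it is captive.
- rod_saddle: The rod's sprung saddles; origin on the rod axis at rod_mid, sinking with the rod. About 2.5 N downward starts the rod sinking, then 1.2 N per mm, 12 mm at most; it springs back. It does not slide along y. On the thick rod the spacer's gap straddles it without going on: tips self-centring, bore centre about 19 mm above the rod axis.
- rod_unit: The whole fixed rod unit: base plate 90 x 420 mm (top 78 mm below the rod axis), end blocks (50 mm wide in x, inner faces at y = +-150 mm, tops 12 mm above the axis), rod and shuttle. Its place and yaw vary. Origin under the middle of the base plate, 90 mm below rod_mid, same axes.
- shuttle_face (a point): Centre, on the rod axis, of the blue shuttle's face that looks to the neck (-y). The shuttle is a block 46 x 40 (along the rod) x 30 mm on the rod, its top 14 mm above the axis at most. Axes as the rod's. With the spacer against it, the spacer's bore centre is 7 mm to the -y side of this point.
- shuttle (a joint): Travel of the shuttle along the rod, m: 0 = fully home, its far face against the end block at the rod's +y end (shuttle_face then 110 mm to +y of rod_mid); grows towards the neck. It starts 35 to 65 mm from home, slides with about 2.5 N of friction and stays where left; the end stop is hard.
- ring_grip (a point): Centre of the handle of the grey closed ring in the same caddy, outline as the spacer but no gap: leave it where it is.
- caddy: Black caddy fixed to the table, base 170 (x) x 70 (y) x 12 mm with two 14 mm high grey rails along x; spacer and ring stand upright in the 17 mm slot between them, 45 mm to either side of its centre. Origin under its centre; same axes as the parts in it.
- tipbox: White tip box, 90 x 125 x 75 mm, bystander: leave alone. Origin under its centre.
- tiplid: Blue lid lying on the tip box, bystander.
- reagent: Amber bottle 110 mm tall, bystander: leave alone.
- diluent: White jar with blue cap, 90 mm tall, bystander.
- tube0: Capped sample tube in the black rack at the back, bystander.
- tube1: Second capped sample tube in the rack, bystander.
- cassette: Black cassette 80 x 30 x 50 mm at the back, bystander.

How it is judged:
By the outcome, as a careful person would: the job done as asked, in the order asked, and still so for the second after the job is handed in, with the robot touching nothing.
It also fails if it takes over 56 s, if anything falls off the work surface, if the arm or the gripper's body presses on something with over 40 N, if the wrist force passes 120 N, or if a joint passes its speed limit or range.

## Working session

There is one attempt and no reset: what is moved stays moved. The work goes in short steps, Python scripts to look and compute and a tool call to move; the robot and the scene stay as the last step left them, time stands still between calls to the robot, and variables do not carry over. Pictures are saved under pics/ and viewed, about 8 in all and at most 12, crops included, and the job is handed in when it is done.

Besides the shell and the picture viewer there is one more tool, called after "Request:" as name(argument=value, ...) on one line, values as JSON. carry_out: Moves the arm, as the interface text tells. Its arguments: {"type":"object","properties":{"increments":{"type":"array","items":{"type":"array"}},"force":{"type":"number"}},"required":["increments"]}

```bash
mkdir -p pics; ls
python3 - <<'E'
from workcell import env
import cv2,numpy as np
print(env.state())
for n in("scene","top"):
    f=env.grab_frame(n);cv2.imwrite(f"pics/{n}0.png",f["frame"]);np.savez(f"{n}0.npz",**f)
    print(n,f["camera_matrix"].tolist(),f["rvec"],f["tvec"])
E
```

```text
pics
{'time_s': 0.0, 'qpos': array([ 7.16204396e+01,  1.83513769e+01,  8.97082470e+01,  6.05425499e-04,
        7.20435219e+01, -1.14629561e+00]), 'qvel': array([-0.01748472,  0.05047428,  0.04075656,  0.00705898, -0.04963478,
        0.00787653]), 'effort': array([-1.66887610e-03, -4.12456763e+01, -2.31975675e+01,  7.23990239e-02,
        4.57939622e-02, -1.45785048e-04]), 'ee_pos': array([170.29666073, 549.01764931, 403.91015247]), 'ee_rot': array([-89.99736105,   0.10311361,  72.76655045]), 'force': array([ 0.6634454 ,  0.95021525, -0.17030773]), 'torque': array([-0.00153022, -0.02707737, -0.02120731]), 'gripper_width': 91.37351943804029}
scene [[347.14274826100603, 0.0, 257.4040963683536], [0.0, 347.14274826100603, 189.32933288481084], [0.0, 0.0, 1.0]] [ 2.44344047  0.62001532 -0.21269255] [-513.45479669 -131.52412949 1025.31699473]
top [[395.8007659859162, 0.0, 251.97607020054173], [0.0, 395.8007659859162, 197.23688363747078], [0.0, 0.0, 1.0]] [ 2.12351915 -2.10551683  0.20019492] [ 56.70054539 563.78167591 998.91616439]
```

View pics/scene0.png

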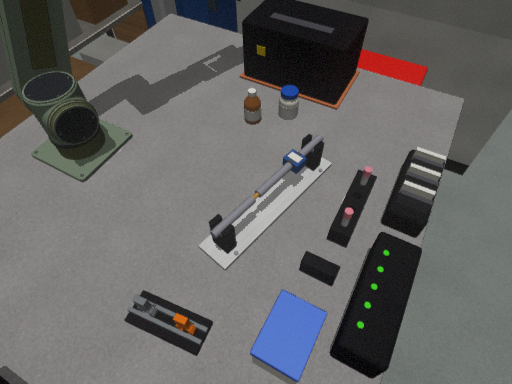

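View pics/top0.png

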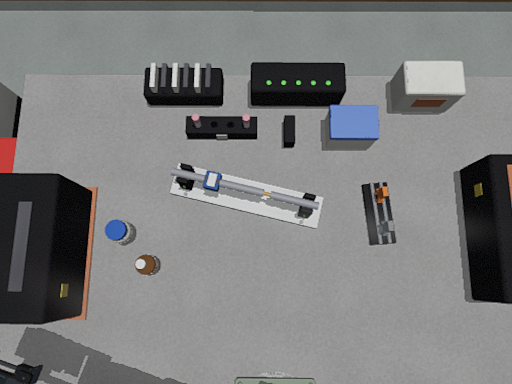

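```bash
cat > h.py <<'E'
import cv2,numpy as np
def world(f):
    R=cv2.Rodrigues(f["rvec"])[0];K=f["camera_matrix"];t=np.ravel(f["tvec"])
    z=f["z_map"].astype(float);v,u=np.mgrid[:z.shape[0],:z.shape[1]]
    c=np.dstack([(u-K[0,2])/K[0,0]*z,(v-K[1,2])/K[1,1]*z,z])-t
    return c@R          # R^T applied
def ray(f,u,v,h):
    R=cv2.Rodrigues(f["rvec"])[0];K=f["camera_matrix"];t=np.ravel(f["tvec"])
    o=-R.T@t;d=R.T@np.array([(u-K[0,2])/K[0,0],(v-K[1,2])/K[1,1],1]);return o+d*(h-o[2])/d[2]
def masks(f):
    h=cv2.cvtColor(f["frame"],cv2.COLOR_BGR2HSV)
    return {"orange":cv2.inRange(h,(5,190,120),(14,255,255))>0,"brass":cv2.inRange(h,(15,90,90),(32,255,255))>0,
            "blue":cv2.inRange(h,(100,120,60),(125,255,255))>0}
def win(a,u0,u1,v0,v1):
    m=np.zeros(a.shape[:2],bool);m[v0:v1,u0:u1]=1;return m
E
python3 - <<'E'
from h import *
W={"top":dict(rod=(165,330,155,235),cad=(355,405,175,250)),"scene":dict(rod=(195,340,125,265),cad=(115,220,285,355))}
for n in W:
    f=dict(np.load(n+"0.npz"));P=world(f);M=masks(f);r=win(P,*W[n]["rod"]);c=win(P,*W[n]["cad"])
    print("==",n)
    # rod: points 92..101 high
    for lab,m in(("orange",M["orange"]&c),("brass",M["brass"]&r),("blue",M["blue"]&r)):
        p=P[m];vu=np.argwhere(m)[:,::-1]
        print(lab,len(p),vu.mean(0),"med",np.median(p,0),"zpct",np.percentile(p[:,2],[5,50,95]), "min",p.min(0),"max",p.max(0))
    m=M["orange"]&c&(P[...,2]>80);p=P[m];print("orange top",len(p),p.mean(0),cv2.minAreaRect(p[:,:2].astype(np.float32)))
    m=c&(P[...,2]>80)&~M["orange"];p=P[m];print("grey top",len(p),p.mean(0) if len(p) else 0)
    m=c&(P[...,2]>8)&(P[...,2]<30);p=P[m];print("caddy",len(p),cv2.minAreaRect(p[:,:2].astype(np.float32)))
    m=r&(P[...,2]>94)&(P[...,2]<100.5);p=P[m];l=cv2.fitLine(p[:,:2].astype(np.float32),cv2.DIST_HUBER,0,.01,.01).ravel()
    print("rod line",len(p),l,np.degrees(np.arctan2(l[1],l[0])),p[:,2].mean())
    m=r&(P[...,2]>6)&(P[...,2]<20);p=P[m];print("plate",len(p),cv2.minAreaRect(p[:,:2].astype(np.float32)))
E
python3 - <<'E'
import cv2
a=cv2.imread('pics/top0.png')
b=cv2.resize(a[155:235,165:330],None,fx=4,fy=4,interpolation=cv2.INTER_CUBIC)
c=cv2.resize(a[175:255,355:410],None,fx=3.5,fy=3.5,interpolation=cv2.INTER_CUBIC)
import numpy as np
o=np.zeros((600,660,3),np.uint8);o[:320]=b;o[320:600,:c.shape[1]]=c[:280]
s=cv2.imread('pics/scene0.png')[285:355,115:220];s=cv2.resize(s,None,fx=4,fy=4,interpolation=cv2.INTER_CUBIC);o[320:600,200:620]=s[:280]
cv2.imwrite('pics/c0.png',o)
E
```

```text
== top
orange 4 [382. 198.] med [ 559.53602103 -278.15374141   73.71931952] zpct [ 40.76869661  73.71931952 939.34663319] min [ 357.27338861 -281.77084176   36.86942159] max [ 563.47874015   52.36623539 1090.18885364]
brass 17 [266.47058824 193.41176471] med [566.70823775  25.18685231  94.95321964] zpct [93.21553373 94.95321964 96.34066447] min [561.56934857  17.52224936  92.65895397] max [569.9574949   30.38336849  98.38849531]
blue 105 [212.02857143 181.13333333] med [589.11698782 161.07831462 102.89111031] zpct [ 98.23029729 102.89111031 105.88814061] min [574.41694996 143.20641421  81.49215398] max [622.66244449 186.76219115 107.82421104]
orange top 2 [ 460.37606438 -113.89644523  587.38145215] ((460.3760681152344, -113.89643859863281), (391.2720031738281, 0.0), 121.80384063720703)
grey top 146 [ 504.79123565 -238.39184462  224.92078427]
caddy 1256 ((531.5888671875, -290.9617004394531), (170.3487091064453, 82.99817657470703), 5.520954608917236)
rod line 724 [2.2689733e-01 9.7391868e-01 5.7486761e+02 7.5096848e+01] 76.88552 98.03058472189849
plate 3100 ((581.3377075195312, 75.6635
[... 584 characters left out ...]
4625 100.84401906] zpct [ 85.57206673 100.84401906 103.48564324] min [ 576.53504913 -377.79021611   77.8831327 ] max [796.76900256 185.71043409 744.74362954]
orange top 103 [ 577.47584889 -283.62088298   87.30346457] ((577.0460205078125, -283.44012451171875), (24.518037796020508, 13.912181854248047), 5.4780426025390625)
grey top 157 [ 561.96863198 -309.34403803  220.44196995]
caddy 2444 ((532.8375854492188, -287.8189392089844), (170.15957641601562, 70.5485610961914), 5.411560535430908)
rod line 953 [2.3197708e-01 9.7272128e-01 5.7629199e+02 4.9588112e+01] 76.586494 97.9531110260238
plate 3446 ((650.6022338867188, 47.99531555175781), (424.8644714355469, 235.98553466796875), 68.07038879394531)
```

View pics/c0.png

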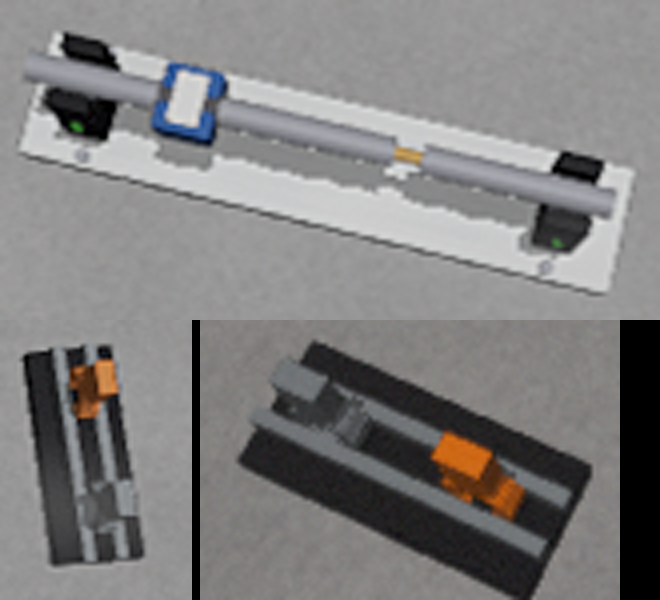

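```bash
cat > rod.py <<'E'
from h import *
def rodline(f,wins):
    P=world(f);pts=[]
    for w in wins:
        m=win(P,*w)&(P[...,2]>70)&(P[...,2]<115);pts.append(np.argwhere(m)[:,::-1])
    p=np.vstack(pts).astype(np.float32);l=cv2.fitLine(p,cv2.DIST_L2,0,.01,.01).ravel()
    a=ray(f,*(l[2:]-30*l[:2]),90);b=ray(f,*(l[2:]+30*l[:2]),90)
    if b[1]<a[1]:a,b=b,a
    d=(b-a)/np.linalg.norm(b-a);return a-d*(a[1]-50)/d[1],d,len(p)
E
python3 - <<'E'
from rod import *
F={n:dict(np.load(n+"0.npz")) for n in("top","scene")}
wi={"top":[(226,262,155,235),(271,294,155,235)],"scene":[(262,280,125,230),(236,251,160,240)]}
for n,f in F.items():
    R=cv2.Rodrigues(f["rvec"])[0];print(n,"cam",-R.T@np.ravel(f["tvec"]))
    a,d,k=rodline(f,wi[n]);print(" line at y=50:",a,np.degrees(np.arctan2(d[1],d[0])),k)
    g=cv2.cvtColor(f["frame"],cv2.COLOR_BGR2HSV)
    w={"top":(165,330,155,235),"scene":(195,340,125,270)}[n]
    m=(win(g,*w)&(g[...,1]<25)&(g[...,2]>185)).astype(np.uint8)
    m=cv2.morphologyEx(m,cv2.MORPH_OPEN,np.ones((2,2)))
    c=np.vstack([c for c in cv2.findContours(m,0,2)[0] if cv2.contourArea(c)>30]);h=cv2.convexHull(c)
    q=np.array([ray(f,u,v,12)[:2] for u,v in h[:,0]],np.float32);print(" plate",cv2.minAreaRect(q))
    M=masks(f)["brass"]&win(g,*w);M&=(world(f)[...,2]>80);u,v=np.argwhere(M)[:,::-1].mean(0);e=ray(f,u,v,92);print(" brass",e,M.sum())
    M=masks(f)["blue"]&win(g,*w)&(world(f)[...,2]>80);h=cv2.convexHull(np.argwhere(M)[:,::-1].astype(np.int32));q=np.array([ray(f,u,v,103)[:2] for u,v in h[:,0]]);s=(q-a[:2])@d[:2];print(" blue s range rel y=50",s.min(),s.max(), "brass s",(e-a)@d)
u,v=385,190.7;print("orange top topview",ray(F["top"],u,v,87.5))
E
```

```text
top cam [ 357.27338861   52.36623539 1090.18885364]
 line at y=50: [571.85216614  50.          90.        ] 76.59684525056 471
 plate ((576.119140625, 76.00259399414062), (416.55755615234375, 87.70668029785156), 76.72789764404297)
 brass [566.40940183  23.9355851   92.        ] 17
 blue s range rel y=50 97.3839712569358 136.7991521416456 brass s -26.616142204300584
scene cam [ 796.76900256 -377.79021611  744.74362954]
 line at y=50: [573.08821108  50.          90.        ] 77.51002384340146 380
 plate ((592.6902465820312, 115.41645050048828), (48.774845123291016, 275.5935363769531), 4.055060386657715)
 brass [567.47323893  25.64635087  92.        ] 24
 blue s range rel y=50 83.56460578504718 134.95820252643077 brass s -24.99163554767643
orange top topview [ 576.8863608  -282.55127918   87.5       ]
```

```bash
cat > mv.py <<'E'
import numpy as np
def mv(p0,y0,p1,y1):
    a=np.radians(y0);c,s=np.cos(a),np.sin(a);d=np.subtract(p1,p0)
    print("turn_y",round(np.radians(y0-y1),4),"shift",np.round([c*d[0]+s*d[1],-d[2],-s*d[0]+c*d[1]],1))
E
python3 - <<'E'
from mv import mv
from h import *
mv((170.36,549.18,404.8),72.766,(300,250,404.8),72.766)
mv((300,250,404.8),72.766,(577.3,-283.4,404.8),95.4)
f=dict(np.load("top0.npz"));P=world(f)
p=P[170:330,0:100].reshape(-1,3);p=p[p[:,2]>150];print(p.min(0),p.max(0))
E
```

```text
turn_y 0.0 shift [-247.3   -0.  -212.5]
turn_y -0.395 shift [-427.3   -0.  -422.9]
[249.99196042  52.36623539 150.03649744] [ 590.22320169  652.28720615 1090.18885364]
```

Request:
carry_out(increments=[[[0, 0, 0], [-247.3, 0, -212.5], 0], [[0, 0, 0], [-247.3, 0, -212.5], 0], [[0, 0, 0], [-247.3, 0, -212.5], 0], [[0, 0, 0], [-247.3, 0, -212.5], 0], [[0, 0, 0], [-247.3, 0, -212.5], 0], [[0, 0, 0], [-247.3, 0, -212.5], 0], [[0, 0, 0], [-247.3, 0, -212.5], 0], [[0, 0, 0], [-247.3, 0, -212.5], 0], [[0, 0, 0], [-247.3, 0, -212.5], 0], [[0, 0, 0], [-247.3, 0, -212.5], 0]], force=12)

```text
time_s: 0.93
ee_pos: [300.4, 248.7, 404.7]
ee_rot: [-90.0, -0.0, 72.5]
force: [-0.5, 0.9, 0.5]
gripper_width: 91.4
```

Request:
carry_out(increments=[[[0, -0.1, 0], [-213.7, 0, -211.5], 0], [[0, -0.195, 0], [-213.7, 0, -211.5], 0], [[0, -0.195, 0], [-213.7, 0, -211.5], 0], [[0, -0.195, 0], [-213.7, 0, -211.5], 0], [[0, -0.195, 0], [-213.7, 0, -211.5], 0], [[0, -0.195, 0], [-213.7, 0, -211.5], 0], [[0, -0.195, 0], [-213.7, 0, -211.5], 0], [[0, -0.195, 0], [-213.7, 0, -211.5], 0], [[0, -0.195, 0], [-213.7, 0, -211.5], 0]])

```text
time_s: 1.68
ee_pos: [441.1, -18.4, 404.3]
ee_rot: [-90.1, 0.0, 83.8]
force: [-0.0, 0.6, 0.6]
gripper_width: 91.1
```

Run:
```python
from mv import *
c,s=np.cos(np.radians(72.766)),np.sin(np.radians(72.766))
p=(300+c*-213.7-s*-211.5,250+s*-213.7+c*-211.5,404.8);y=72.766+np.degrees(.195);print(p,y)
mv(p,y,(577.3,-283.4,300),95.4)
from workcell import env;q=env.state();print(q["ee_pos"],q["ee_rot"])
```

```text
(np.float64(438.69028465053873), np.float64(-16.76758600615733), 404.8) 83.93867700505106
turn_y -0.2 shift [-250.5  104.8 -166. ]
[441.07757793 -18.40796965 404.34861028] [-9.00504035e+01  3.39653675e-02  8.37870624e+01]
```

Request:
carry_out(increments=[[[0, -0.1, 0], [-250.5, 50, -166], 0], [[0, -0.2, 0], [-250.5, 50, -166], 0], [[0, -0.2, 0], [-250.5, 50, -166], 0], [[0, -0.2, 0], [-250.5, 50, -166], 0], [[0, -0.2, 0], [-250.5, 50, -166], 0], [[0, -0.2, 0], [-250.5, 50, -166], 0], [[0, -0.2, 0], [-250.5, 50, -166], 0], [[0, -0.2, 0], [-250.5, 104.8, -166], 0], [[0, -0.2, 0], [-250.5, 104.8, -166], 0], [[0, -0.2, 0], [-250.5, 104.8, -166], 0]])

```text
time_s: 2.52
ee_pos: [577.7, -281.7, 294.2]
ee_rot: [-89.5, -0.4, 95.4]
force: [-0.6, 1.1, -1.0]
gripper_width: 91.2
```

Run:
```python
from workcell import env
import cv2,numpy as np
q=env.state();print(q["ee_pos"],q["ee_rot"],q["force"])
o=[]
for n,w in(("scene",(90,240,260,384)),("top",(320,470,140,264))):
    f=env.grab_frame(n)["frame"];o.append(cv2.resize(f[w[2]:w[3],w[0]:w[1]],(400,330),interpolation=2))
cv2.imwrite("pics/g1.png",np.hstack(o))
```

```text
[ 577.67982201 -281.7352624   294.22140821] [-89.52301579  -0.3620655   95.44278464] [-0.64741702  1.07993674 -1.02876334]
```

View pics/g1.png

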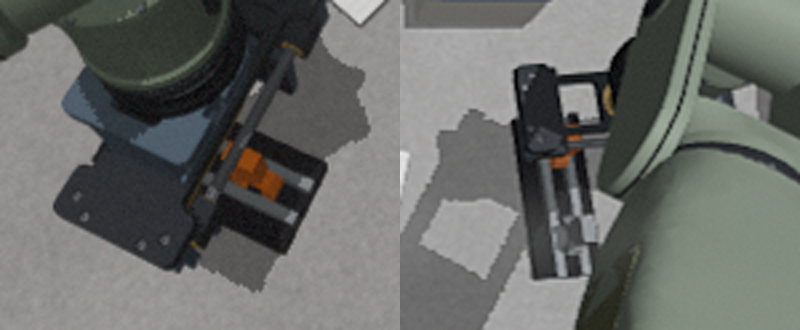

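Request:
carry_out(increments=[[[0, 0, 0], [0, 25, 0], 0], [[0, 0, 0], [0, 45, 0], 0], [[0, 0, 0], [0, 53.5, 0], 0], [[0, 0, 0], [0, 53.5, 0], 0], [[0, 0, 0], [0, 53.5, 0], 0], [[0, 0, 0], [0, 53.5, 0], 0.6], [[0, 0, 0], [0, 53.5, 0], 0.6], [[0, 0, 0], [0, 53.5, 0], 0.6], [[0, 0, 0], [0, 53.5, 0], 0.7], [[0, 0, 0], [0, 53.5, 0], 0.7]])

```text
time_s: 3.45
ee_pos: [577.4, -283.5, 246.9]
ee_rot: [-90.0, 0.0, 95.4]
force: [0.5, -0.4, 0.1]
gripper_width: 60.7
```

Request:
carry_out(increments=[[[0, 0, 0], [0, 0, 0], 0.75], [[0, 0, 0], [0, 0, 0], 0.8], [[0, 0, 0], [0, 0, 0], 0.85], [[0, 0, 0], [0, 0, 0], 0.9], [[0, 0, 0], [0, 0, 0], 0.95], [[0, 0, 0], [0, 0, 0], 1], [[0, 0, 0], [0, 0, 0], 1], [[0, 0, 0], [0, 0, 0], 1]])

```text
time_s: 4.12
ee_pos: [577.4, -283.4, 246.3]
ee_rot: [-90.0, -0.0, 95.4]
force: [0.0, -0.5, 0.2]
gripper_width: 14.2
```

```bash
python3 -c "
from workcell import env
q=env.state();print(q)"
```

```text
{'time_s': 4.1167, 'qpos': array([-2.71670695e+01,  3.16497765e+01,  9.21447471e+01,  7.65891412e-03,
        5.62144174e+01, -1.22567338e+02]), 'qvel': array([ 0.01376238, -0.06530191,  0.02764448,  0.01401152,  0.02852147,
       -0.00507529]), 'effort': array([-6.27105217e-02, -5.01109135e+01, -1.99254817e+01, -8.67533125e-02,
        5.60579903e-02, -2.37051627e-04]), 'ee_pos': array([ 577.35375865, -283.35607452,  246.33611503]), 'ee_rot': array([-8.99958908e+01, -1.01770293e-02,  9.53960089e+01]), 'force': array([ 0.0331872 , -0.48987171,  0.16500289]), 'torque': array([ 0.01731982, -0.01680005,  0.04163627]), 'gripper_width': 14.235437466997224}
```

Run:
```python
from mv import mv
mv((577.3,-283.4,370),95.4,(572,-129.3,370),86.05)
mv((572,-129.3,370),86.05,(566.2,24.8,345),76.7)
```

```text
turn_y 0.1632 shift [153.9  -0.   -9.2]
turn_y 0.1632 shift [153.3  25.   16.4]
```

Request:
carry_out(increments=[[[0, 0, 0], [0, 0, 0], 1], [[0, 0, 0], [0, 0, 0], 1], [[0, 0, 0], [0, -3, 0], 1], [[0, 0, 0], [0, -10, 0], 1], [[0, 0, 0], [0, -25, 0], 1], [[0, 0, 0], [0, -45, 0], 1], [[0, 0, 0], [0, -70, 0], 1], [[0, 0, 0], [0, -100, 0], 1], [[0, 0, 0], [0, -123.5, 0], 1], [[0, 0, 0], [0, -123.5, 0], 1]], force=16)

```text
time_s: 4.95
ee_pos: [578.1, -283.8, 376.6]
ee_rot: [-90.6, 0.4, 95.4]
force: [0.5, -0.0, -0.5]
gripper_width: 14.0
```

Request:
carry_out(increments=[[[0, 0, 0], [0, 0, 0], 1], [[0, 0.03, 0], [15, 0, -1], 1], [[0, 0.06, 0], [40, 0, -2.4], 1], [[0, 0.1, 0], [75, 0, -4.5], 1], [[0, 0.14, 0], [110, 0, -6.6], 1], [[0, 0.1632, 0], [140, 0, -8.4], 1], [[0, 0.1632, 0], [153.9, 0, -9.2], 1], [[0, 0.1632, 0], [153.9, 0, -9.2], 1]])

```text
time_s: 5.62
ee_pos: [571.5, -126.6, 368.5]
ee_rot: [-89.8, -0.1, 86.3]
force: [-0.3, -0.1, -1.1]
gripper_width: 13.5
```

Request:
carry_out(increments=[[[0, 0.03, 0], [15, 0, 1.6], 1], [[0, 0.06, 0], [40, 0, 4.3], 1], [[0, 0.1, 0], [75, 0, 8], 1], [[0, 0.14, 0], [110, 0, 11.8], 1], [[0, 0.1632, 0], [140, 0, 15], 1], [[0, 0.1632, 0], [153.3, 0, 16.4], 1], [[0, 0.1632, 0], [153.3, 10, 16.4], 1], [[0, 0.1632, 0], [153.3, 20, 16.4], 1], [[0, 0.1632, 0], [153.3, 25, 16.4], 1], [[0, 0.1632, 0], [153.3, 25, 16.4], 1]])

```text
time_s: 6.45
ee_pos: [565.9, 23.2, 342.5]
ee_rot: [-89.8, 0.1, 76.6]
force: [0.1, 0.2, -1.3]
gripper_width: 14.1
```

Request:
carry_out(increments=[[[0, 0, 0], [0, 0, 0], 1], [[0, 0, 0], [0, 0, 0], 1], [[0, 0, 0], [0, 0, 0], 1]])

```text
time_s: 6.7
ee_pos: [566.5, 24.1, 345.3]
ee_rot: [-90.0, -0.0, 76.6]
force: [0.7, 0.1, -1.5]
gripper_width: 13.6
```

Run:
```python
from workcell import env
import cv2,numpy as np
q=env.state();print(q["ee_pos"],q["ee_rot"],q["force"],q["torque"])
o=[]
for n,w in(("scene",(195,345,120,270)),("top",(180,330,130,280))):
    f=env.grab_frame(n);np.savez(n+"1.npz",**f);f=f["frame"];o.append(cv2.resize(f[w[2]:w[3],w[0]:w[1]],(400,400),interpolation=2))
cv2.imwrite("pics/g2.png",np.hstack(o))
```

```text
[566.46449296  24.10126375 345.27128186] [-9.00479401e+01 -9.75348075e-03  7.66466795e+01] [ 0.7390558   0.0688001  -1.45721444] [ 0.0081984  -0.03076925  0.00992057]
```

View pics/g2.png

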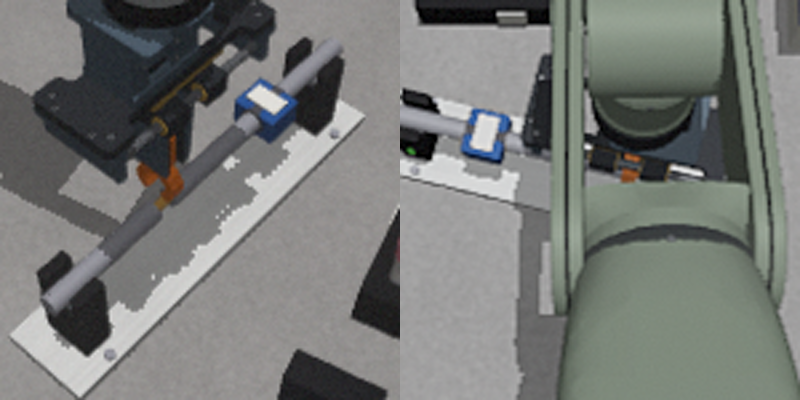

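Request:
carry_out(increments=[[[0, 0, 0], [0, 6, 0], 1], [[0, 0, 0], [0, 12, 0], 1], [[0, 0, 0], [0, 16, 0], 1], [[0, 0, 0], [0, 16, 0], 1], [[0, 0, 0], [0, 16, 0], 1], [[0, 0, 0], [0, 16, 0], 1]])

```text
time_s: 7.3
ee_pos: [566.3, 24.8, 328.9]
ee_rot: [-90.0, -0.0, 76.7]
force: [0.6, -0.3, -1.6]
gripper_width: 13.9
```

Request:
carry_out(increments=[[[0, 0, 0], [0, 0.7, 0], 1], [[0, 0, 0], [0, 1.4, 0], 1], [[0, 0, 0], [0, 2, 0], 1], [[0, 0, 0], [0, 2, 0], 1]])

```text
time_s: 7.63
ee_pos: [566.2, 24.8, 326.9]
ee_rot: [-90.0, -0.0, 76.7]
force: [-0.3, 0.1, -0.4]
gripper_width: 13.8
```

Request:
carry_out(increments=[[[0, 0, 0], [0, 0.7, 0], 1], [[0, 0, 0], [0, 1.4, 0], 1], [[0, 0, 0], [0, 2, 0], 1], [[0, 0, 0], [0, 2, 0], 1]])

```text
time_s: 7.97
ee_pos: [566.2, 24.8, 324.8]
ee_rot: [-90.0, 0.0, 76.7]
force: [0.7, 0.1, -0.9]
gripper_width: 14.0
```

Request:
carry_out(increments=[[[0, 0, 0], [0, 0.7, 0], 1], [[0, 0, 0], [0, 1.4, 0], 1], [[0, 0, 0], [0, 2, 0], 1], [[0, 0, 0], [0, 2, 0], 1]])

```text
time_s: 8.3
ee_pos: [566.2, 24.8, 322.8]
ee_rot: [-90.0, -0.0, 76.7]
force: [0.1, 0.2, -1.0]
gripper_width: 13.8
```

Request:
carry_out(increments=[[[0, 0, 0], [0, 0.7, 0], 1], [[0, 0, 0], [0, 1.4, 0], 1], [[0, 0, 0], [0, 2, 0], 1], [[0, 0, 0], [0, 2, 0], 1]])

```text
time_s: 8.63
ee_pos: [566.2, 24.8, 320.8]
ee_rot: [-90.0, -0.0, 76.7]
force: [0.6, -1.0, -0.7]
gripper_width: 13.9
```

Request:
carry_out(increments=[[[0, 0, 0], [0, 0.7, 0], 1], [[0, 0, 0], [0, 1.4, 0], 1], [[0, 0, 0], [0, 2, 0], 1], [[0, 0, 0], [0, 2, 0], 1]])

```text
time_s: 8.97
ee_pos: [566.2, 24.8, 318.8]
ee_rot: [-90.0, -0.0, 76.7]
force: [-0.3, 0.1, -1.6]
gripper_width: 14.0
```

Request:
carry_out(increments=[[[0, 0, 0], [0, 0.7, 0], 1], [[0, 0, 0], [0, 1.4, 0], 1], [[0, 0, 0], [0, 2, 0], 1], [[0, 0, 0], [0, 2, 0], 1]])

```text
time_s: 9.3
ee_pos: [566.2, 24.8, 316.8]
ee_rot: [-90.0, -0.0, 76.7]
force: [-0.1, 0.8, -1.0]
gripper_width: 14.1
```

Request:
carry_out(increments=[[[0, 0, 0], [0, 0.7, 0], 1], [[0, 0, 0], [0, 1.4, 0], 1], [[0, 0, 0], [0, 2, 0], 1], [[0, 0, 0], [0, 2, 0], 1]])

```text
time_s: 9.63
ee_pos: [566.2, 24.8, 314.8]
ee_rot: [-90.0, -0.0, 76.7]
force: [0.8, -0.0, -0.5]
gripper_width: 13.8
```

Request:
carry_out(increments=[[[0, 0, 0], [0, 0.7, 0], 1], [[0, 0, 0], [0, 1.4, 0], 1], [[0, 0, 0], [0, 2.1, 0], 1], [[0, 0, 0], [0, 2.8, 0], 1], [[0, 0, 0], [0, 3.5, 0], 1], [[0, 0, 0], [0, 3.5, 0], 1]])

```text
time_s: 10.13
ee_pos: [566.2, 24.8, 311.3]
ee_rot: [-90.0, -0.0, 76.7]
force: [-0.2, 0.7, -0.8]
gripper_width: 14.0
```

Request:
carry_out(increments=[[[0, 0, 0], [0, 0.7, 0], 1], [[0, 0, 0], [0, 1.4, 0], 1], [[0, 0, 0], [0, 2.1, 0], 1], [[0, 0, 0], [0, 2.8, 0], 1], [[0, 0, 0], [0, 3.4, 0], 1], [[0, 0, 0], [0, 3.4, 0], 1]])

```text
time_s: 10.63
ee_pos: [566.2, 24.8, 307.9]
ee_rot: [-90.0, -0.0, 76.7]
force: [-0.2, -0.4, -1.1]
gripper_width: 13.9
```

Run:
```python
from workcell import env
import cv2,numpy as np
q=env.state();print(q["ee_pos"],q["ee_rot"],q["force"],q["torque"])
f=env.grab_frame("scene")["frame"];w=(205,305,135,235)
cv2.imwrite("pics/g3.png",cv2.resize(f[w[2]:w[3],w[0]:w[1]],(600,600),interpolation=2))
```

```text
[566.19284466  24.77168911 307.88160013] [-8.99818686e+01 -8.40089165e-04  7.66912336e+01] [-0.15237983 -0.43389963 -1.08289082] [ 0.05809245 -0.05958975 -0.0069449 ]
```

View pics/g3.png

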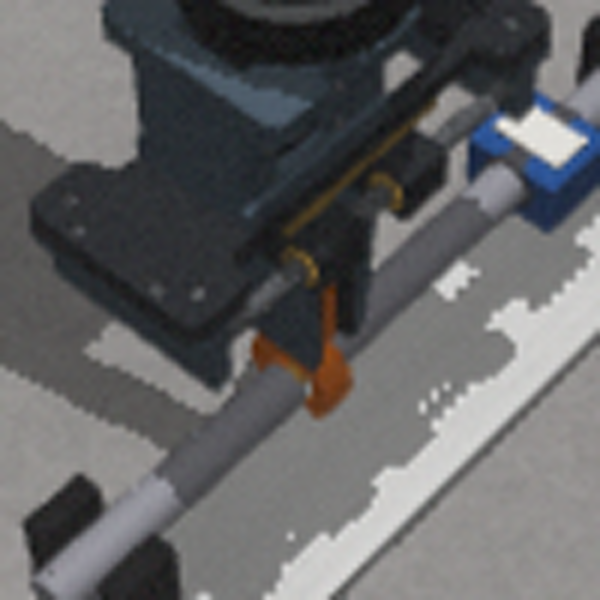

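Request:
carry_out(increments=[[[0, 0, 0], [0.6, 0, 0], 1], [[0, 0, 0], [1.2, 0, 0], 1], [[0, 0, 0], [1.8, 0, 0], 1], [[0, 0, 0], [2.4, 0, 0], 1], [[0, 0, 0], [3, 0, 0], 1], [[0, 0, 0], [3.6, 0, 0], 1], [[0, 0, 0], [4.2, 0, 0], 1], [[0, 0, 0], [4.2, 0, 0], 1]])

```text
time_s: 11.35
ee_pos: [567.2, 29.0, 308.0]
ee_rot: [-90.0, -0.0, 76.7]
force: [-0.4, 0.0, -0.9]
gripper_width: 13.6
```

Request:
carry_out(increments=[[[0, 0, 0], [0.6, 0, 0], 1], [[0, 0, 0], [1.2, 0, 0], 1], [[0, 0, 0], [1.8, 0, 0], 1], [[0, 0, 0], [2.4, 0, 0], 1], [[0, 0, 0], [3, 0, 0], 1], [[0, 0, 0], [3.6, 0, 0], 1], [[0, 0, 0], [3.8, 0, 0], 1], [[0, 0, 0], [3.8, 0, 0], 1]])

```text
time_s: 12.02
ee_pos: [568.1, 32.6, 308.1]
ee_rot: [-90.0, -0.0, 76.7]
force: [-0.3, 0.1, -0.3]
gripper_width: 13.8
```

Request:
carry_out(increments=[[[0, 0, 0], [1, 0, 0], 1], [[0, 0, 0], [2, 0, 0], 1], [[0, 0, 0], [3, 0, 0], 1], [[0, 0, 0], [4, 0, 0], 1], [[0, 0, 0], [5, 0, 0], 1], [[0, 0, 0], [6, 0, 0], 1], [[0, 0, 0], [7, 0, 0], 1], [[0, 0, 0], [8, 0, 0], 1], [[0, 0, 0], [8, 0, 0], 1]])

```text
time_s: 12.77
ee_pos: [570.0, 40.5, 308.0]
ee_rot: [-90.0, -0.0, 76.7]
force: [0.5, -0.3, -1.3]
gripper_width: 13.7
```

Request:
carry_out(increments=[[[0, 0, 0], [2, 0, 0], 1], [[0, 0, 0], [4, 0, 0], 1], [[0, 0, 0], [6, 0, 0], 1], [[0, 0, 0], [8, 0, 0], 1], [[0, 0, 0], [10, 0, 0], 1], [[0, 0, 0], [12, 0, 0], 1], [[0, 0, 0], [14, 0, 0], 1], [[0, 0, 0], [16, 0, 0], 1], [[0, 0, 0], [16, 0, 0], 1]])

```text
time_s: 13.52
ee_pos: [573.7, 56.3, 308.0]
ee_rot: [-90.0, -0.0, 76.7]
force: [0.0, -0.1, -0.8]
gripper_width: 13.8
```

```bash
python3 -c "
from workcell import env
q=env.state();print(q['force'],q['torque'])"
```

```text
[ 3.03449166e-05 -6.93384916e-02 -7.75417675e-01] [ 0.0239799  -0.00334314 -0.00488679]
```

Request:
carry_out(increments=[[[0, 0, 0], [3, 0, 0], 1], [[0, 0, 0], [6.5, 0, 0], 1], [[0, 0, 0], [10, 0, 0], 1], [[0, 0, 0], [13.5, 0, 0], 1], [[0, 0, 0], [17, 0, 0], 1], [[0, 0, 0], [20.5, 0, 0], 1], [[0, 0, 0], [24, 0, 0], 1], [[0, 0, 0], [27, 0, 0], 1], [[0, 0, 0], [30, 0, 0], 1], [[0, 0, 0], [30, 0, 0], 1]])

```text
time_s: 14.35
ee_pos: [580.7, 85.7, 308.0]
ee_rot: [-90.0, -0.0, 76.7]
force: [0.5, 0.4, -1.6]
gripper_width: 13.7
```

Request:
carry_out(increments=[[[0, 0, 0], [3, 0, 0], 1], [[0, 0, 0], [6.5, 0, 0], 1], [[0, 0, 0], [10, 0, 0], 1], [[0, 0, 0], [13.5, 0, 0], 1], [[0, 0, 0], [17, 0, 0], 1], [[0, 0, 0], [20.5, 0, 0], 1], [[0, 0, 0], [24, 0, 0], 1], [[0, 0, 0], [27, 0, 0], 1], [[0, 0, 0], [30, 0, 0], 1], [[0, 0, 0], [30, 0, 0], 1]])

```text
time_s: 15.18
ee_pos: [587.6, 114.9, 308.0]
ee_rot: [-90.0, -0.0, 76.7]
force: [-0.4, 0.3, -0.7]
gripper_width: 13.6
```

```bash
python3 -c "
from workcell import env
q=env.state();print(q['force'],q['torque'])"
```

```text
[-0.37168554  0.26301837 -0.70438543] [ 0.00671499  0.01119905 -0.02499377]
```

Request:
carry_out(increments=[[[0, 0, 0], [2, 0, 0], 1], [[0, 0, 0], [4, 0, 0], 1], [[0, 0, 0], [6, 0, 0], 1], [[0, 0, 0], [8, 0, 0], 1], [[0, 0, 0], [10, 0, 0], 1], [[0, 0, 0], [12, 0, 0], 1], [[0, 0, 0], [14, 0, 0], 1], [[0, 0, 0], [16, 0, 0], 1], [[0, 0, 0], [17, 0, 0], 1], [[0, 0, 0], [18, 0, 0], 1]])

```text
time_s: 16.02
ee_pos: [591.6, 132.0, 308.0]
ee_rot: [-90.0, -0.0, 76.7]
force: [0.6, 0.6, -1.1]
gripper_width: 14.1
```

Request:
carry_out(increments=[[[0, 0, 0], [1, 0, 0], 1], [[0, 0, 0], [2, 0, 0], 1], [[0, 0, 0], [3, 0, 0], 1], [[0, 0, 0], [4, 0, 0], 1], [[0, 0, 0], [5, 0, 0], 1], [[0, 0, 0], [6, 0, 0], 1], [[0, 0, 0], [7, 0, 0], 1], [[0, 0, 0], [8, 0, 0], 1], [[0, 0, 0], [9, 0, 0], 1], [[0, 0, 0], [10, 0, 0], 1]])

```text
time_s: 16.85
ee_pos: [593.8, 141.2, 308.1]
ee_rot: [-90.0, 0.1, 76.7]
force: [-0.8, -1.8, -0.1]
gripper_width: 13.8
```

Request:
carry_out(increments=[[[0, 0, 0], [1, 0, 0], 1], [[0, 0, 0], [2, 0, 0], 1], [[0, 0, 0], [3, 0, 0], 1], [[0, 0, 0], [4, 0, 0], 1], [[0, 0, 0], [5, 0, 0], 1], [[0, 0, 0], [6, 0, 0], 1], [[0, 0, 0], [7, 0, 0], 1], [[0, 0, 0], [8, 0, 0], 1], [[0, 0, 0], [9, 0, 0], 1], [[0, 0, 0], [10, 0, 0], 1]])

```text
time_s: 17.68
ee_pos: [596.2, 151.4, 308.1]
ee_rot: [-90.0, -0.0, 76.7]
force: [-0.1, -2.7, -0.6]
gripper_width: 13.9
```

Run:
```python
from workcell import env
import cv2,numpy as np
q=env.state();print(q["ee_pos"],q["ee_rot"],q["force"],q["torque"])
f=env.grab_frame("scene")["frame"];w=(235,335,115,215)
cv2.imwrite("pics/g4.png",cv2.resize(f[w[2]:w[3],w[0]:w[1]],(600,600),interpolation=2))
```

```text
[596.18428594 151.39655262 308.06661584] [-9.00011338e+01 -3.54713964e-03  7.66969150e+01] [-0.08137061 -2.71158663 -0.63214621] [-0.5779988   0.06920463  0.05061677]
```

View pics/g4.png

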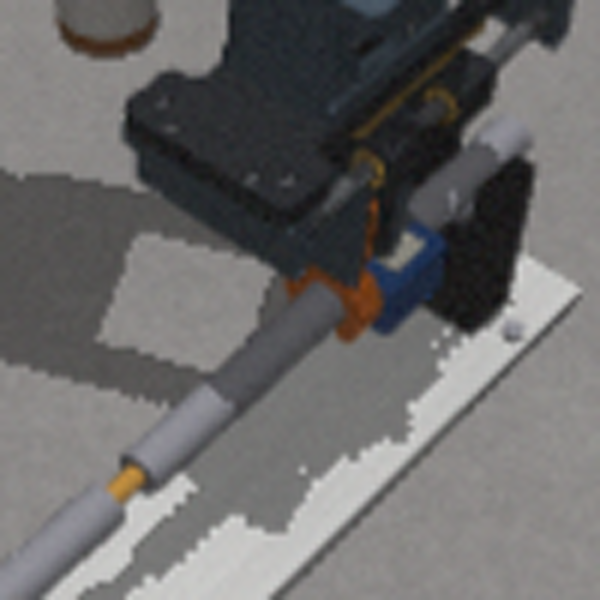

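Request:
carry_out(increments=[[[0, 0, 0], [1, 0, 0], 1], [[0, 0, 0], [2, 0, 0], 1], [[0, 0, 0], [3, 0, 0], 1], [[0, 0, 0], [4, 0, 0], 1], [[0, 0, 0], [5, 0, 0], 1], [[0, 0, 0], [6, 0, 0], 1], [[0, 0, 0], [7, 0, 0], 1], [[0, 0, 0], [8, 0, 0], 1], [[0, 0, 0], [9, 0, 0], 1], [[0, 0, 0], [10, 0, 0], 1]])

```text
time_s: 18.57
ee_pos: [598.5, 161.1, 308.0]
ee_rot: [-90.0, -0.0, 76.7]
force: [0.1, -1.9, -0.7]
gripper_width: 13.9
```

Request:
carry_out(increments=[[[0, 0, 0], [1, 0, 0], 1], [[0, 0, 0], [2, 0, 0], 1], [[0, 0, 0], [3, 0, 0], 1], [[0, 0, 0], [4, 0, 0], 1], [[0, 0, 0], [5, 0, 0], 1], [[0, 0, 0], [6, 0, 0], 1], [[0, 0, 0], [7, 0, 0], 1], [[0, 0, 0], [8, 0, 0], 1]])

```text
time_s: 19.23
ee_pos: [600.3, 168.9, 308.1]
ee_rot: [-90.0, -0.0, 76.7]
force: [0.2, -3.7, -0.1]
gripper_width: 14.0
```

Run:
```python
from workcell import env
from h import *
q=env.state();print(q["ee_pos"],q["force"],q["torque"])
f=env.grab_frame("scene");np.savez("scene2.npz",**f)
f0=dict(np.load("scene0.npz"));d=np.array([.230,.973])
for g in(f0,f):
    M=masks(g)["blue"]&win(g["z_map"],235,335,110,215);vu=np.argwhere(M)[:,::-1].astype(np.int32);n,l,st,c=cv2.connectedComponentsWithStats(M.astype(np.uint8))
    k=1+st[1:,4].argmax();hh=np.argwhere(l==k)[:,::-1];P=np.array([ray(g,u,v,104)[:2] for u,v in hh]);s=(P-[578,76.2])@d;print(len(hh),s.min(),s.max())
```

```text
[600.33357243 168.90951182 308.05979833] [ 0.21184107 -3.6758327  -0.13758138] [-0.5262696   0.03732198 -0.01114618]
84 54.90818470289053 107.28675022845837
56 83.23757587166911 137.07703191225798
```

Request:
carry_out(increments=[[[0, 0, 0], [0.5, 0, 0], 1], [[0, 0, 0], [1, 0, 0], 1], [[0, 0, 0], [1.5, 0, 0], 1], [[0, 0, 0], [2, 0, 0], 1], [[0, 0, 0], [2.5, 0, 0], 1], [[0, 0, 0], [3, 0, 0], 1]])

```text
time_s: 19.78
ee_pos: [601.0, 171.8, 308.1]
ee_rot: [-90.0, -0.0, 76.7]
force: [-1.5, -3.0, -0.0]
gripper_width: 13.7
```

Request:
carry_out(increments=[[[0, 0, 0], [0.5, 0, 0], 1], [[0, 0, 0], [1, 0, 0], 1], [[0, 0, 0], [1.5, 0, 0], 1], [[0, 0, 0], [1.5, 0, 0], 1]])

```text
time_s: 20.12
ee_pos: [601.4, 173.3, 308.1]
ee_rot: [-90.0, -0.0, 76.7]
force: [-0.5, -2.2, -0.4]
gripper_width: 14.2
```

Total 152.5.

Request:
carry_out(increments=[[[0, 0, 0], [0.5, 0, 0], 1], [[0, 0, 0], [1, 0, 0], 1], [[0, 0, 0], [1, 0, 0], 1]])

```text
time_s: 20.37
ee_pos: [601.6, 174.3, 308.1]
ee_rot: [-90.0, -0.0, 76.7]
force: [0.1, -1.9, -0.7]
gripper_width: 13.9
```

Request:
carry_out(increments=[[[0, 0, 0], [0.5, 0, 0], 1], [[0, 0, 0], [1, 0, 0], 1], [[0, 0, 0], [1, 0, 0], 1]])

```text
time_s: 20.62
ee_pos: [601.8, 175.3, 308.0]
ee_rot: [-90.0, -0.0, 76.7]
force: [-0.8, -1.9, -1.1]
gripper_width: 13.9
```

Request:
carry_out(increments=[[[0, 0, 0], [0.5, 0, 0], 1], [[0, 0, 0], [1, 0, 0], 1], [[0, 0, 0], [1, 0, 0], 1]])

```text
time_s: 20.87
ee_pos: [602.0, 176.2, 308.0]
ee_rot: [-90.0, -0.0, 76.7]
force: [0.0, -2.2, -0.2]
gripper_width: 13.8
```

Request:
carry_out(increments=[[[0, 0, 0], [0.5, 0, 0], 1], [[0, 0, 0], [1, 0, 0], 1], [[0, 0, 0], [1, 0, 0], 1]])

```text
time_s: 21.12
ee_pos: [602.3, 177.2, 308.0]
ee_rot: [-90.0, -0.0, 76.7]
force: [-0.3, -1.7, -0.1]
gripper_width: 13.9
```

Request:
carry_out(increments=[[[0, 0, 0], [0.5, 0, 0], 1], [[0, 0, 0], [1, 0, 0], 1], [[0, 0, 0], [1, 0, 0], 1]])

```text
time_s: 21.37
ee_pos: [602.5, 178.2, 308.0]
ee_rot: [-90.0, -0.0, 76.7]
force: [-0.7, -2.1, -0.4]
gripper_width: 13.7
```

Run:
```python
from workcell import env
import cv2,numpy as np
q=env.state();print(q["ee_pos"],q["force"],q["torque"])
f=env.grab_frame("scene")["frame"];w=(265,335,115,185)
cv2.imwrite("pics/g5.png",cv2.resize(f[w[2]:w[3],w[0]:w[1]],(560,560),interpolation=2))
```

```text
[602.51886386 178.15526235 308.04788886] [-0.68462278 -2.14857341 -0.43498337] [-0.44305572  0.09608143  0.02590177]
```

View pics/g5.png

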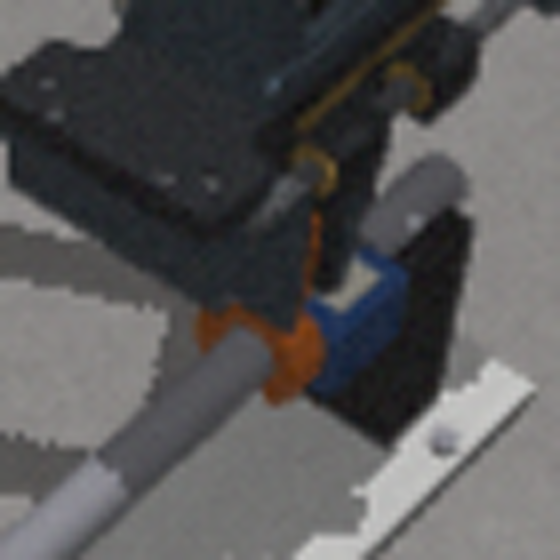

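Request:
carry_out(increments=[[[0, 0, 0], [0.5, 0, 0], 1], [[0, 0, 0], [1, 0, 0], 1], [[0, 0, 0], [1, 0, 0], 1]])

```text
time_s: 21.67
ee_pos: [602.7, 179.1, 308.0]
ee_rot: [-90.0, -0.0, 76.7]
force: [-0.6, -2.8, -0.6]
gripper_width: 13.9
```

```bash
python3 -c "
from workcell import env
q=env.state();print(q['force'],q['torque'])"
```

```text
[-0.64380405 -2.79768286 -0.58434783] [-0.49024344  0.07086462 -0.00512564]
```

Request:
carry_out(increments=[[[0, 0, 0], [0.5, 0, 0], 1], [[0, 0, 0], [1, 0, 0], 1], [[0, 0, 0], [1, 0, 0], 1]])

```text
time_s: 21.92
ee_pos: [602.9, 179.6, 308.1]
ee_rot: [-90.0, 0.1, 76.7]
force: [-0.4, -5.9, 0.4]
gripper_width: 14.3
```

```bash
python3 -c "
from workcell import env
q=env.state();print(q['ee_pos'],q['force'],q['torque'])"
```

```text
[602.8828264  179.60806229 308.06985003] [-0.40357556 -5.92003143  0.4335123 ] [-1.00394332  0.18460596 -0.01329615]
```

Request:
carry_out(increments=[[[0, 0, 0], [0.25, 0, 0], 1], [[0, 0, 0], [0.5, 0, 0], 1], [[0, 0, 0], [0.5, 0, 0], 1], [[0, 0, 0], [0.5, 0, 0], 1]])

```text
time_s: 22.25
ee_pos: [602.9, 179.8, 308.1]
ee_rot: [-90.0, 0.1, 76.7]
force: [-0.2, -5.5, 1.2]
gripper_width: 14.0
```

```bash
python3 -c "
from workcell import env
q=env.state();print(q['ee_pos'],q['force'],q['torque'])"
```

```text
[602.93553754 179.77247548 308.07719331] [-0.23012514 -5.54221897  1.15299365] [-1.28836364  0.25469526  0.00993673]
```

Request:
carry_out(increments=[[[0, 0, 0], [-0.4, 0, 0], 1], [[0, 0, 0], [-0.4, 0.6, 0], 1], [[0, 0, 0], [-0.4, 1.2, 0], 1], [[0, 0, 0], [-0.4, 1.8, 0], 1], [[0, 0, 0], [-0.4, 1.8, 0], 1], [[0, 0, 0], [-0.4, 1.8, 0], 1]])

```text
time_s: 22.75
ee_pos: [602.9, 179.6, 306.4]
ee_rot: [-90.0, 0.1, 76.7]
force: [-1.4, -5.8, 1.7]
gripper_width: 14.0
```

```bash
python3 -c "
from workcell import env
q=env.state();print(q['ee_pos'],q['force'],q['torque'])"
```

```text
[602.86482121 179.62442323 306.37370902] [-1.43972408 -5.84026179  1.73793117] [-1.10272959  0.22505728  0.04561704]
```

Request:
carry_out(increments=[[[0, 0, 0], [-0.3, 0, 0], 1], [[0, 0, 0], [-0.6, 0, 0], 1], [[0, 0, 0], [-0.6, 0, 0], 1], [[0, 0, 0], [-0.6, 0, 0], 1]])

```text
time_s: 23.08
ee_pos: [602.8, 179.4, 306.3]
ee_rot: [-90.0, 0.0, 76.7]
force: [-0.9, -5.1, 2.0]
gripper_width: 14.0
```

```bash
python3 -c "
from workcell import env
q=env.state();print(q['ee_pos'],q['force'],q['torque'])"
```

```text
[602.81648931 179.39505622 306.34659007] [-0.93240105 -5.09997342  2.01738051] [-0.96437084  0.27860094 -0.02894321]
```

Request:
carry_out(increments=[[[0, 0, 0], [-0.3, 0, 0], 1], [[0, 0, 0], [-0.6, 0, 0], 1], [[0, 0, 0], [-0.6, 0, 0], 1], [[0, 0, 0], [-0.6, 0, 0], 1]])

```text
time_s: 23.42
ee_pos: [602.7, 179.2, 306.3]
ee_rot: [-90.0, -0.0, 76.7]
force: [-1.1, -1.7, 2.4]
gripper_width: 13.4
```

```bash
python3 -c "
from workcell import env
q=env.state();print(q['ee_pos'],q['force'],q['torque'])"
```

```text
[602.73388632 179.182542   306.34505383] [-1.05940904 -1.66987952  2.43150931] [-0.5635282   0.16055883 -0.02169085]
```

Request:
carry_out(increments=[[[0, 0, 0], [0, -0.4, 0], 1], [[0, 0, 0], [0, -0.4, 0], 1], [[0, 0, 0], [0, -0.4, 0], 0.84], [[0, 0, 0], [0, -0.4, 0], 0.82], [[0, 0, 0], [0, -0.4, 0], 0.8], [[0, 0, 0], [0, -0.4, 0], 0.78], [[0, 0, 0], [0, -0.4, 0], 0.78], [[0, 0, 0], [0, -0.4, 0], 0.78]], force=10)

```text
time_s: 24.08
ee_pos: [602.7, 179.1, 306.7]
ee_rot: [-90.0, -0.0, 76.7]
force: [0.1, -0.1, 0.3]
gripper_width: 19.8
```

Run:
```python
from workcell import env
import cv2,numpy as np
q=env.state();print(q["ee_pos"],q["force"],q["torque"],q["gripper_width"])
f=env.grab_frame("scene")["frame"];w=(265,335,115,185)
cv2.imwrite("pics/g6.png",cv2.resize(f[w[2]:w[3],w[0]:w[1]],(560,560),interpolation=2))
```

```text
[602.73933043 179.05574358 306.71978058] [ 0.11705001 -0.07270905  0.28126789] [-0.01633639 -0.03689162  0.02143048] 19.816459310220015
```

View pics/g6.png

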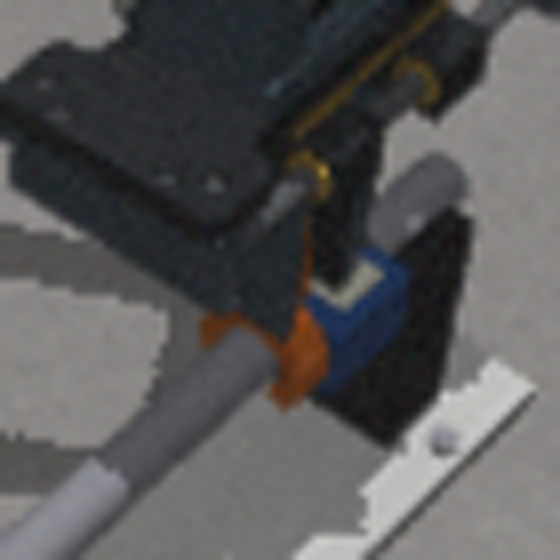

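Request:
carry_out(increments=[[[0, 0, 0], [0, 0, 0], 0.7], [[0, 0, 0], [0, 0, 0], 0.7], [[0, 0, 0], [0, -2, 0], 0.7], [[0, 0, 0], [0, -8, 0], 0.7], [[0, 0, 0], [0, -20, 0], 0.7], [[0, 0, 0], [0, -40, 0], 0.7], [[0, 0, 0], [0, -70, 0], 0.7], [[0, 0, 0], [0, -100, 0], 0.7], [[0, 0, 0], [0, -120, 0], 0.7], [[0, 0, 0], [0, -120, 0], 0.7]])

```text
time_s: 24.97
ee_pos: [603.1, 179.0, 432.9]
ee_rot: [-90.5, -0.3, 76.7]
force: [0.7, -0.3, 1.2]
gripper_width: 27.3
```

Request:
carry_out(increments=[[[0, 0, 0], [-50, 0, 40], 0.5], [[0, 0, 0], [-100, 0, 80], 0.5], [[0, 0, 0], [-100, 0, 120], 0.5], [[0, 0, 0], [-100, 0, 160], 0.5], [[0, 0, 0], [-100, 0, 200], 0.5], [[0, 0, 0], [-100, 0, 200], 0.5], [[0, 0, 0], [-100, 0, 200], 0.5], [[0, 0, 0], [-100, 0, 200], 0.5], [[0, 0, 0], [-100, 0, 200], 0.5]])

```text
time_s: 25.72
ee_pos: [385.5, 127.7, 426.8]
ee_rot: [-90.1, -0.0, 76.7]
force: [1.3, 0.1, 0.6]
gripper_width: 45.5
```

Run:
```python
from workcell import env
import cv2,numpy as np
q=env.state();print(q["ee_pos"],q["force"],q["gripper_width"])
o=[]
for n,w in(("scene",(225,335,100,210)),("top",(160,270,120,230))):
    f=env.grab_frame(n);np.savez(n+"9.npz",**f);f=f["frame"];o.append(cv2.resize(f[w[2]:w[3],w[0]:w[1]],(400,400),interpolation=2))
cv2.imwrite("pics/g7.png",np.hstack(o))
```

```text
[385.49744061 127.68433827 426.84680827] [1.30132134 0.11773147 0.58501973] 45.52333654944717
```

View pics/g7.png

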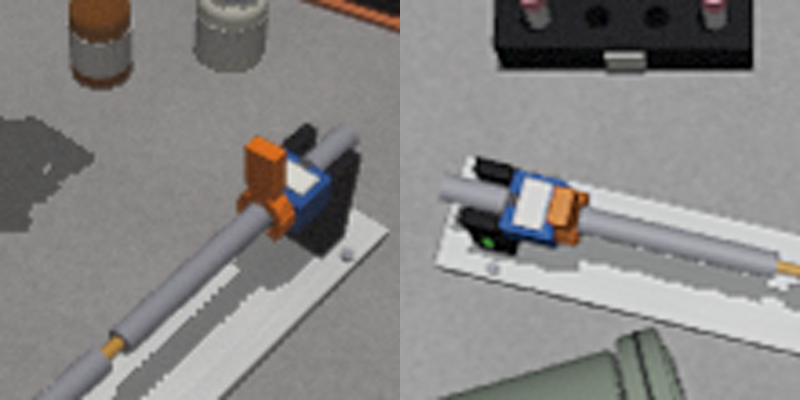

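Run:
```python
from h import *
from workcell import env
d=np.array([.230,.973]);nrm=np.array([.973,-.230])
f=env.grab_frame("top")
for g in(dict(np.load("top9.npz")),f):
    P=world(g);hsv=cv2.cvtColor(g["frame"],cv2.COLOR_BGR2HSV);w=win(P,160,235,140,215)
    R=lambda m:np.array([ray(g,u,v,103)[:2] for v,u in np.argwhere(m)])-[578,76.2]
    b=R(masks(g)["blue"]&w&(P[...,2]>95));k=R(w&(hsv[...,2]<50)&(P[...,2]>95)&(P[...,2]<106))
    o=cv2.inRange(hsv,(3,150,100),(18,255,255)).astype(bool)&w;po=P[o&(P[...,2]>125)]
    print("blue",len(b),np.percentile(b@d,[1,99]),"block",len(k),np.percentile(k@d,[1,99]),"handle top",len(po),po.mean(0),(po.mean(0)[:2]-[578,76.2])@d,(po.mean(0)[:2]-[578,76.2])@nrm)
```

```text
blue 83 [114.06215972 152.32174944] block 97 [120.86196193 179.27413688] handle top 55 [596.26938849 179.1836952  146.48106542] 104.40509478534649 -5.910134895721234
blue 83 [114.06215972 152.32174944] block 100 [120.93663149 179.24846773] handle top 57 [596.0443139  179.22056524 145.77758446] 104.38920217751581 -6.137612577098847
```

Request:
carry_out(increments=[[[0, 0, 0], [0, 0, 0], 0.5], [[0, 0, 0], [0, 0, 0], 0.5], [[0, 0, 0], [0, 0, 0], 0.5], [[0, 0, 0], [0, 0, 0], 0.5], [[0, 0, 0], [0, 0, 0], 0.5], [[0, 0, 0], [0, 0, 0], 0.5], [[0, 0, 0], [0, 0, 0], 0.5], [[0, 0, 0], [0, 0, 0], 0.5], [[0, 0, 0], [0, 0, 0], 0.5], [[0, 0, 0], [0, 0, 0], 0.5]])

```text
time_s: 26.7
ee_pos: [385.0, 127.6, 426.7]
ee_rot: [-90.0, -0.0, 76.7]
force: [0.8, -0.8, 0.5]
gripper_width: 45.5
```

Run:
```python
from h import *
from workcell import env
import os
for n,w in(("top",(160,235,140,215)),("scene",(265,335,100,185))):
  L=[dict(np.load(n+"9.npz")),env.grab_frame(n)]
  for g in L:
    P=world(g);hsv=cv2.cvtColor(g["frame"],cv2.COLOR_BGR2HSV)
    o=cv2.inRange(hsv,(3,150,100),(18,255,255)).astype(bool)&win(P,*w);m=o&(P[...,2]>142)&(P[...,2]<150)
    u,v=np.argwhere(m)[:,::-1].mean(0);r=ray(g,u,v,146.5)[:2]-[578,76.2];print(n,m.sum(),"s",r@[.230,.973],"lat",r@[.973,-.230])
    if g is L[1]:
      c=cv2.resize(g["frame"][w[2]:w[3],w[0]:w[1]],(400,400),interpolation=2);cv2.imwrite(f"pics/f_{n}.png",c)
a=np.hstack([cv2.imread("pics/f_top.png"),cv2.imread("pics/f_scene.png")]);cv2.imwrite("pics/f.png",a)
```

```text
top 46 s 104.71111154653546 lat -6.477012337009798
top 49 s 105.03597322485386 lat -6.126025495486651
scene 48 s 102.72457907192285 lat -3.28100620045028
scene 47 s 103.06052973405987 lat -2.481479951434525
```

View pics/f.png

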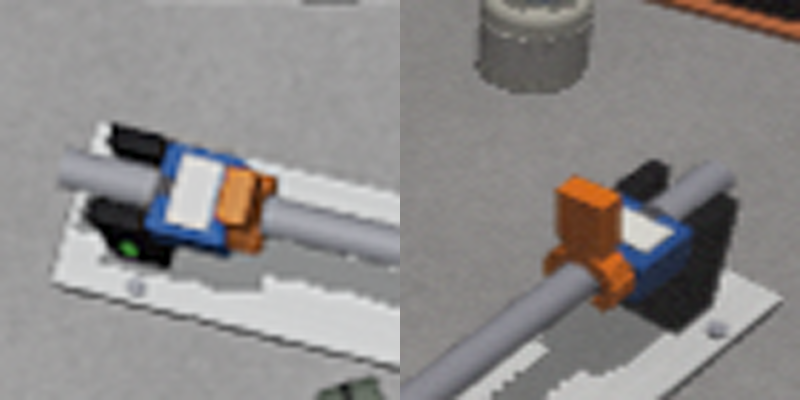

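```bash
python3 -c "
from workcell import env
print(env.job_done(),env.state()['time_s'])"
```

```text
the job is handed in; nothing more can be done
the job is handed in; nothing more can be done
```

The job is done and handed in at about 27 s of robot time. The spacer is on the rod, handle up, against the shuttle, and the shuttle is home against the end block.

**What I did**
- I gripped the spacer by its handle (14 mm opening, 12 to 16 N grip) and carried it over the neck, which I had found by eye.
- I lowered it in 2 to 3.5 mm steps. I felt no contact force anywhere on the way down, so the first place tried was the neck.
- I slid it along the rod and pushed the shuttle at about 2 to 3 N. At the end stop the force rose to about 6 N, the highest I read.
- I eased off the push, lowered the spacer to rest on the rod, opened the fingers and withdrew straight up.

**Last checks**
- **Position and hold:** two pairs of pictures about 1 s apart show the spacer handle up against the shuttle. Its measured place changed by less than 1 mm.
- **Shuttle home:** the force rise and the pictures agree. The shuttle's far edge lies at the block's inner face.
- **Touching nothing:** the arm stands clear, and the force reading is at its noise level.

**What disagreed**
- The stop came about 3.5 mm further along the rod than my camera estimate. The block and shuttle edges show a similar 2 to 3 mm offset, so I put it down to my rod-middle estimate.
- The top of the handle measures 2.5 to 6 mm to one side of the rod line, and the two cameras differ. The spacer may lean a few degrees, but it was not moving.
- I did not measure the ring and the bystanders again afterwards. I felt no unexpected contact force in any move.

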